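# Sort bottles, stoppers and beaker into their trays

## Task

Sort the loose ware on the bench into its trays: stand each of the two stoppered amber bottles in its own bay of the deep two-bay carrier, each of the two rubber stoppers in its own bay of the shallow two-bay steel tray, and the beaker in the small single-bay tray. Set everything down upright, flat on the floor of its bay, and let go. Never let a bottle or the beaker fall over, and leave the conical flask and the timer where they stand.

Things in the scene. Friction and masses are not known exactly. Their poses are not given: they have to be found in the camera images.
- bottle_1: amber glass bottle with a broad black stopper fixed in its neck, 53 mm across and 112 mm high (straight round body up to 80 mm, stopper 45 mm across from 92 mm up), about 110 g; loose, standing upright on the bench. Origin: centre of the underside, z up. The two bottles are alike.
- bottle_2: the second bottle, the same in every way as bottle_1. Origin: centre of the underside, z up.
- stopper_1: loose solid rubber stopper (brick-red rubber), tapered, 27 mm across at the top, narrower at the foot, 26 mm high, about 18 g, standing on its narrow end on the bench. Origin: centre of the underside, z up. The two stoppers are alike.
- stopper_2: the second rubber stopper, the same in every way as stopper_1. Origin: centre of the underside, z up.
- beaker: empty clear glass beaker, 60 mm high, 40 mm across along its own x axis and 44 mm along its y axis (spout), about 25 g, standing upright on the bench. Origin: centre of the underside, z up.
- bottle_carrier: fixed deep grey plastic carrier, 159 x 82 mm, 40 mm high, with two square open bays side by side along its x axis; bays 72 x 72 mm inside, centres at x = -38.5 and +38.5 mm, y = 0; walls 5 mm thick (divider as high as the walls), bay floors 5 mm above the origin. Origin: centre of the underside, on the bench top; x along its long side, z up.
- stopper_tray: fixed shallow steel tray, 128 x 66 mm, 12 mm high, with two square open bays side by side along its x axis; bays 58 x 58 mm inside, centres at x = -31 and +31 mm, y = 0; walls 4 mm thick, bay floors 4 mm above the origin. Origin: centre of the underside, on the bench top; x along its long side, z up.
- beaker_tray: fixed small square white plastic tray with one open bay, 76 x 76 mm, 24 mm high; bay 66 x 66 mm inside, centred on the origin; walls 5 mm thick, floor 5 mm above the origin. Origin: centre of the underside, on the bench top; z up.
- flask: bystander: loose conical glass flask with a pink filling, 83 mm across and 106 mm high. Leave it alone. Origin: centre of the underside.
- timer: bystander: loose small grey-white bench timer lying flat, 62 x 66 x 19 mm. Leave it alone. Origin: centre of the underside.
Mind the look-alikes: they are no part of the job. What is shaped like the bottle_1 but purple or turquoise is not meant.

How it is judged:
By the outcome, as a careful person would: the job done as asked, in the order asked, and still so for the second after the job is handed in, with the robot touching nothing.
It also fails if it takes over 115 s, if anything falls off the work surface, if the arm or the gripper's body presses on something with over 40 N, if the wrist force passes 120 N, or if a joint passes its speed limit or range.

## Robot

A 6-joint arm with a two-finger parallel gripper is mounted at the origin on the work surface; the furniture and walls round the work are solid. World frame = base frame: x ahead of the robot, y to its left, z up, the work surface at z = 0. Lengths are in m, angles in degrees, forces in N, time in s.
With the tool pointing down it reaches from about 0.35 to 0.975 m from the base axis. Payload 17.4 kg.
Tool frame: the origin (TCP) lies between the finger pads; the fingertips stand 14 mm ahead of it and the grasp point (between the pads) lies 5 mm behind it (tcp_to_tips is the z of the fingertips in the tool frame, in m); z points along the fingers, y is the line along which they close (so a half turn about z gives the same grasp; the last joint's range is limited). The gripper opens to 85 mm and grips with 20 to 120 N. Pads are 22 mm wide; open, the fingers measure 114 mm over their backs; the gripper's body (76 mm by 85 mm) begins 54 mm behind the grasp point. The pads swing forward as they close: fully open they stand 13 mm farther back than shut.
Start: joints at [-71.093, 6.646, 82.598, -0, 90.757, -2.166], TCP at [0.243, -0.63, 0.21] pointing down, gripper open.
Joint ranges: [-162.19, 162.19], [-47.58, 125.68], [4.15, 143.07], [-65.23, 245.23], [0.69, 171.88], [-170.13, 170.13]. Speed limits (degrees/s): [108.29, 108.29, 127.2, 180, 180, 180].

## Interface

Orientations are given as [roll, pitch, yaw] about the fixed x, y, z axes, in that order (R = Rz(yaw) Ry(pitch) Rx(roll)).
In Python, from station import get_state, get_image, finish_job, outline_of, landmark_of, tcp_to_tips gives the robot as it stands. The module is installed in compiled form; this text tells all that it offers.
- The arm moves only by the tool send_path, called after "Request:" as name(argument=value, ...), one argument or row to a line, values as JSON. Schema: {"type":"object","properties":{"offsets":{"type":"string"},"clamp_n":{"type":"number"},"only":{"type":"string"},"quiet":{"type":"boolean"},"lines":{"type":"string"}},"required":["offsets"],"additionalProperties":false}. offsets is a string of 1 to 10 rows, parted by semicolons, with the numbers parted by commas; each row has 7 numbers: a rotation vector rx, ry, rz in shares of 360 degrees (1.0 is 360 degrees), then dx, dy, dz in shares of the most that a row can go, 1 being 50 mm, then the opening from 0.0 (shut) to 1.0 (fully open); each row shifts and turns the commanded pose from where the row before left it, along the tool's axes as they then stand; what a row does not reach is not made up. A row lasts 1/10 s, in which the tool goes at most 0.05 m and 8.59 degrees, less where a joint would pass 70% of its speed; a pose out of reach is approached as far as the arm can. The fingers move at their own pace and stop on an object; clamp_n is the grip in N (left out, the last holds). Time passes only in rows, so rows that do not move let the fingers close. The tool returns the time, the measured TCP pose, the force, the opening and the grip force at its end. only (a regular expression) keeps the lines of the reply that match it, lines (a string "A,B") keeps lines A to B, and quiet returns only ok. No shift or turn number may pass 1 either way. Input that does not fit is refused with a message, and nothing moves.
- get_state(): the state, without advancing time (a new reading comes with each control period).
- get_image(name): name is "scene" or "top" or "wrist"; returns a dict with "frame" (384x512x3 uint8, blue, green, red), "fx", "fy", "cx", "cy" (pixels), "extrinsics" (4x4, takes a point from world to camera coordinates); the wrist camera has in their place "tool_from_camera" (4x4, takes a point from camera to tool coordinates, whose origin is the TCP and whose axes are the flange's). Camera axes: x right, y down, z forward; pixel columns grow to the right and rows downward; lengths in m; the calibration is good to about 2 mm. A picture is of the moment at which its call begins: read the wrist's pose just before it. There is no depth.
- finish_job(): hands the job in; it is judged then, once.
Trained networks look in a picture, given as the dict that the camera call returned (one of the last four; its "shot" number tells which), for a name from the list of things; names that differ only in an ending like _2 or _b are one class to them, and where a whole thing is asked for, a point or a joint stands for the part that bears it (a point fixed in the world has none). Each returns a list of dicts, best first, with "confidence" (0 to 1); they miss things now and then, are a little off and sometimes report something else, mostly with a low value. They report only what shows in the picture. A call takes as long as a camera call. They do not tell look-alikes from the thing itself.
- outline_of(picture, name): "pixels" (384x512 bool, what is visible of it) and "centre" ([row, column] in pixels, amid what is visible of it).
- landmark_of(picture, name): "centre" ([row, column] in pixels: a listed point, or the origin of a listed thing).
The state is a dict: "t": time; "q": joint angles; "dq": joint speeds; "joint_efforts": joint torques, N m; "tool_pos": TCP position; "eef_rot": TCP orientation; "contact_force": force on the tool from outside, world axes, zero at the start; "moment": the same for the moment, N m; "grip_width": opening from 0.0 (shut) to 1.0 (fully open); "grasp_force": force on a finger pad.
Only numpy, scipy, OpenCV 4.12 (cv2) and the standard library are available. Lean on these libraries where they do the work, as an engineer would, in place of code of your own. Each camera call takes 0.05 s, during which the arm holds its last target. There are 200 camera calls.

## Working session

There is one attempt and no reset: what is moved stays moved. The work goes in short steps, Python scripts to look and compute and a tool call to move; the robot and the scene stay as the last step left them, time stands still between calls to the robot, and variables do not carry over. Pictures are saved under pics/ and viewed, at most 14 in all, crops included, and the job is handed in when it is done.

```bash
mkdir -p pics; cat > h.py <<'E'
import numpy as np, cv2
from station import *
def ray(p,px):
    E=np.array(p["extrinsics"]);r,c=px
    d=E[:3,:3].T@np.array([(c-p["cx"])/p["fx"],(r-p["cy"])/p["fy"],1]);o=-E[:3,:3].T@E[:3,3]
    return o,d
def at(p,px,z):
    o,d=ray(p,px);return o+d*(z-o[2])/d[2]
E
python3 - <<'E'
from h import *
print(get_state())
ps={n:get_image(n) for n in("scene","top")}
for n,p in ps.items():
    cv2.imwrite(f"pics/{n}0.png",p["frame"])
    E=np.array(p["extrinsics"]);print(n,"cam at",-E[:3,:3].T@E[:3,3])
    for k in "bottle_1 stopper_1 beaker bottle_carrier stopper_tray beaker_tray flask timer".split():
        for d in landmark_of(p,k): print(n,k,round(d["confidence"],2),np.round(d["centre"]),np.round(at(p,d["centre"],0)[:2],3))
E
```

```text
{'t': 0.0, 'q': array([-7.10897576e+01,  6.67212381e+00,  8.26361872e+01,  1.10294814e-03,
        9.07558621e+01, -2.16563890e+00]), 'dq': array([-0.04954059, -0.03768272, -0.02860285,  0.03649107, -0.01582447,
       -0.00043353]), 'joint_efforts': array([ 3.11840566e-03, -7.31992650e+01, -6.32486200e+01, -3.52034583e-06,
        6.29945731e-03, -2.59900150e-05]), 'tool_pos': array([ 0.24266122, -0.62964108,  0.20968095]), 'eef_rot': array([-1.79935914e+02, -3.52708516e-03,  2.10758933e+01]), 'contact_force': array([-0.36175653,  0.39290142, -0.02326515]), 'moment': array([0.00055621, 0.03004037, 0.00556494]), 'grasp_force': 0.0, 'grip_width': 1.0004996409327631}
scene cam at [-4.81121115e-04  6.86201960e-01  6.90543996e-01]
scene bottle_1 0.9 [160. 290.] [ 0.484 -0.238]
scene bottle_1 0.66 [159. 212.] [ 0.682 -0.104]
scene bottle_1 0.65 [277. 268.] [0.291 0.186]
scene beaker 0.84 [193. 284.] [ 0.414 -0.09 ]
scene stopper_tray 0.68 [236. 197.] [0.499 0.18 ]
scene beaker_tray 0.75 [293. 193.] [0.395 0.314]
scene timer 0.97 [217. 275.] [0.382 0.013]
top cam at [ 0.27949618 -0.00579774  1.39432878]
top bottle_1 0.89 [256. 286.] [ 0.333 -0.111]
top bottle_1 0.79 [138. 278.] [ 0.679 -0.097]
top bottle_1 0.64 [202. 325.] [ 0.485 -0.228]
top stopper_1 0.59 [242. 323.] [ 0.37  -0.217]
top stopper_1 0.57 [181. 274.] [ 0.55  -0.081]
top beaker 0.71 [223. 277.] [ 0.428 -0.088]
top stopper_tray 0.61 [200. 188.] [0.499 0.168]
top beaker_tray 0.6 [235. 135.] [0.4   0.317]
top flask 0.92 [261. 373.] [ 0.315 -0.356]
top timer 0.78 [238. 240.] [0.385 0.017]
```

```bash
python3 - <<'E'
import cv2
for n in("scene","top"):
    cv2.imwrite(f"pics/{n}1.png",cv2.resize(cv2.imread(f"pics/{n}0.png"),(800,600),interpolation=cv2.INTER_CUBIC))
E
```

```text
(no output)
```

View pics/scene1.png

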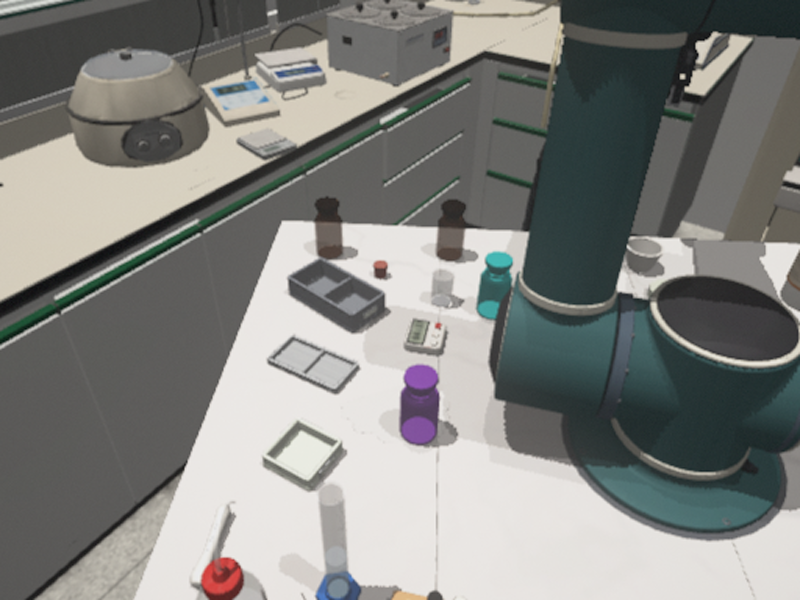

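View pics/top1.png

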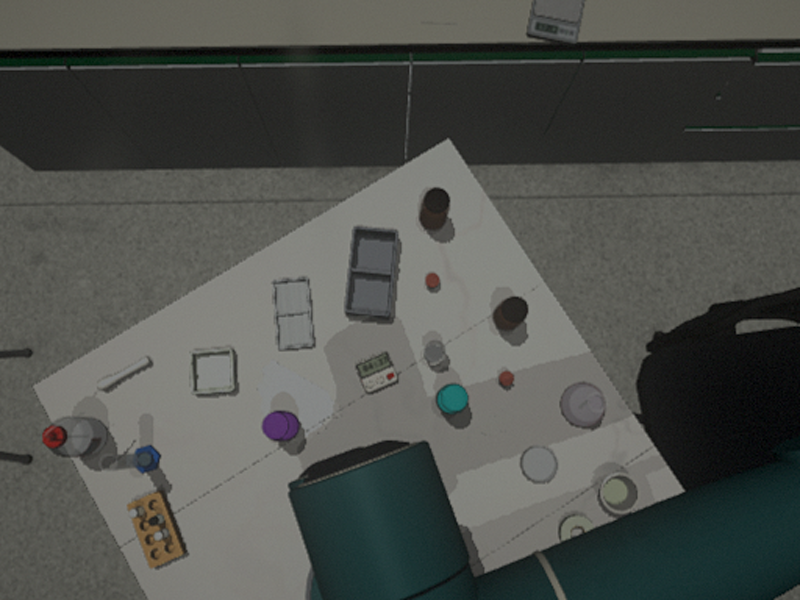

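The top view has four bottle shapes, in original pixels (row, col): (138,278) dark amber, (202,325) dark amber, (256,253→286) turquoise and (273,180) purple. Only the two dark amber ones at the right edge fit the description. I'll check them in an enlarged crop and fit all the poses.

```bash
cat >> h.py <<'E'
from scipy.optimize import least_squares
def ring(d,z,d2=None):
    a=np.arange(0,2*np.pi,.2);return np.c_[d/2*np.cos(a),(d2 or d)/2*np.sin(a),0*a+z]
def box(x,y,z): return np.array([[i*x/2,j*y/2,k*z] for i in(-1,1) for j in(-1,1) for k in(0,1)])
M={"bottle":np.r_[ring(.053,0),ring(.053,.08),ring(.045,.092),ring(.045,.112)],
 "stopper":np.r_[ring(.022,0),ring(.027,.026)],"beaker":np.r_[ring(.04,0),ring(.04,.06)],
 "bottle_carrier":box(.159,.082,.04),"stopper_tray":box(.128,.066,.012),"beaker_tray":box(.076,.076,.024)}
TH=np.arange(0,2*np.pi,np.pi/16);D=np.c_[np.cos(TH),np.sin(TH)]
def big(m):
    n,l,s,_=cv2.connectedComponentsWithStats(m.astype(np.uint8));return l==1+np.argmax(s[1:,4])
def supp_mask(m):
    r,c=np.nonzero(big(m));return (np.c_[c,r]@D.T).max(0)+.4
def wcam(p,s):
    from scipy.spatial.transform import Rotation as R
    T=np.eye(4);T[:3,:3]=R.from_euler("xyz",s["eef_rot"],degrees=True).as_matrix();T[:3,3]=s["tool_pos"]
    p["extrinsics"]=np.linalg.inv(T@np.array(p["tool_from_camera"]));return p
def fit(model,obs,x0,yaw=False,z=0):
    # obs: list of (picture, mask)
    S=[(p,supp_mask(m)) for p,m in obs];P=M[model]
    def res(v):
        a=v[2] if yaw else 0;c,s=np.cos(a),np.sin(a)
        W=P@np.array([[c,s,0],[-s,c,0],[0,0,1]])+[v[0],v[1],z];o=[]
        for p,h in S:
            E=np.array(p["extrinsics"]);C=W@E[:3,:3].T+E[:3,3]
            uv=C[:,:2]/C[:,2:]*[p["fx"],p["fy"]]+[p["cx"],p["cy"]]
            o.append((uv@D.T).max(0)-h)
        return np.concatenate(o)
    r=least_squares(res,x0 if yaw else x0[:2],loss="soft_l1",x_scale=[.01,.01,.1][:3 if yaw else 2])
    return r.x,np.sqrt(np.mean(res(r.x)**2))
E
python3 - <<'E'
from h import *
ps={n:get_image(n) for n in("scene","top")}
f=ps["top"]["frame"][105:275,110:345];cv2.imwrite("pics/crop1.png",cv2.resize(np.clip(f.astype(float)*1.7,0,255).astype(np.uint8),(800,579),interpolation=cv2.INTER_CUBIC))
G={"bottle":[(.68,-.1),(.485,-.233)],"stopper":[(.55,-.08),(.37,-.217)],"beaker":[(.42,-.09)],"bottle_carrier":[(.59,.04,1.5)],"stopper_tray":[(.5,.17,1.6)],"beaker_tray":[(.4,.315,0.)]}
for k,gs in G.items():
    det={n:outline_of(p,k if k in("beaker",) or "tray" in k or "carrier" in k else k+"_1") for n,p in ps.items()}
    for n in det: print(k,n,[(round(d["confidence"],2),np.round(d["centre"]).tolist(),int(d["pixels"].sum())) for d in det[n]])
    for g in gs:
        o=[]
        for n,p in ps.items():
            E=np.array(p["extrinsics"]);C=E[:3,:3]@[g[0],g[1],M[k][:,2].max()/2]+E[:3,3];uv=C[:2]/C[2]*[p["fx"],p["fy"]]+[p["cx"],p["cy"]]
            c=[d for d in det[n] if np.hypot(d["centre"][1]-uv[0],d["centre"][0]-uv[1])<14]
            if c:o.append((n,p,c[0]["pixels"]))
        for n,p,m in o: print("  ",n,*fit(k,[(p,m)],g,len(g)>2))
        if len(o)>1: print("  both",*fit(k,[q[1:] for q in o],g,len(g)>2))
E
```

```text
bottle scene [(0.9, [260.0, 268.0], 1149), (0.87, [180.0, 317.0], 687), (0.86, [146.0, 289.0], 630), (0.64, [188.0, 218.0], 1777)]
bottle top [(0.94, [199.0, 324.0], 389), (0.82, [136.0, 279.0], 445), (0.67, [258.0, 291.0], 317), (0.66, [272.0, 179.0], 386)]
   top [ 0.67570553 -0.09261284] 0.2509430516340529
   scene [ 0.48425706 -0.21824109] 0.7961040732876739
   top [ 0.48102541 -0.22128595] 0.5660729600706855
  both [ 0.48233172 -0.22006381] 0.8650997290771958
stopper scene [(0.56, [232.0, 200.0], 1211), (0.41, [172.0, 244.0], 94)]
stopper top [(0.53, [180.0, 276.0], 53)]
   scene [ 0.55265573 -0.08451441] 0.2464196993430609
   top [ 0.55036639 -0.0857749 ] 0.7353747597967658
  both [ 0.55177756 -0.0850069 ] 0.6402979688225091
beaker scene [(0.74, [183.0, 283.0], 308)]
beaker top [(0.7, [224.0, 275.0], 176)]
   scene [ 0.42053188 -0.08407231] 0.8402432878872343
   top [ 0.42036761 -0.08729013] 0.43367194893441796
  both [ 0.42088474 -0.08637924] 0.7630935236303187
bottle_carrier scene [(0.76, [188.0, 216.0], 1824)]
bottle_carrier top [(0.82, [176.0, 235.0], 1714)]
   scene [ 0.56892186  0.02665241 -0.11417987] 0.40898297298685976
   top [ 0.56497682  0.02426427 -0.11567505] 0.6591566034798352
  both [ 0.56699533  0.02565542 -0.11023304] 0.8049428725831128
stopper_tray scene [(0.56, [235.0, 199.0], 1189)]
stopper_tray top [(0.85, [199.0, 187.0], 1060)]
   scene [0.49800084 0.17110426 0.07890262] 0.5530803429938451
   top [0.49688722 0.16886956 1.62661343] 6.325795767787136
  both [0.49735234 0.1700527  0.97535316] 5.786996210146983
beaker_tray scene [(0.61, [290.0, 191.0], 1543)]
beaker_tray top [(0.76, [238.0, 137.0], 812)]
   scene [0.3931676  0.31333974 0.06354305] 0.6611435151989096
   top [0.38979488 0.31244943 0.05982101] 0.8752247989682882
  both [0.39195726 0.313261   0.06696279] 0.9068092407470967
```

View pics/crop1.png

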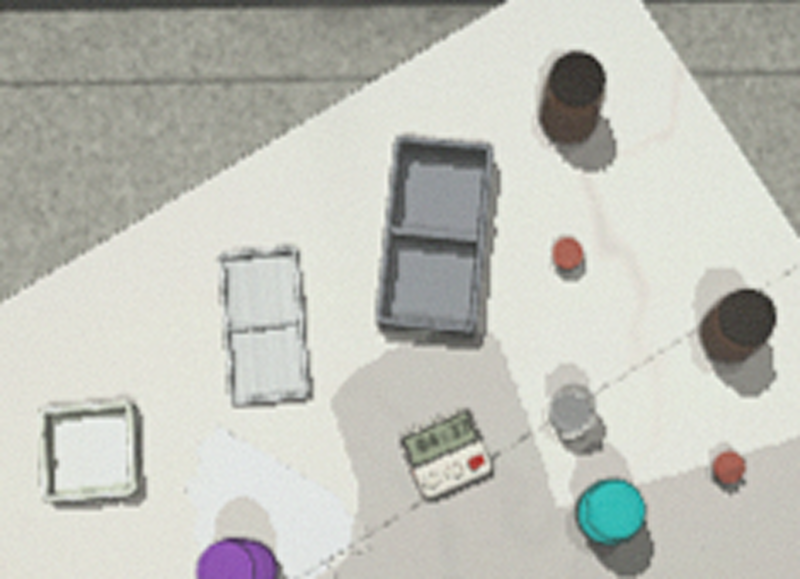

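The crop shows the two amber bottles with black stoppers at crop pixels (575,98) and (740,325). The turquoise (610,510) and purple (237,560) ones are decoys. The stoppers are at (568,253) and (729,467) and the beaker is at (573,412). I'll use tool yaw 0 throughout, so tool x = +X, y = −Y and z = down.

Units first: shifts go in shares of 50 mm and turns go in shares of 360 degrees. So -0.02 m is -0.4, 7.03 degrees is 0.0195.

Request:
send_path(
  offsets="0,0,0.0195,0,0,-0.4,1;0,0,0.0195,0,0,-0.4,1;0,0,0.0195,0,0,0,1",
)

```text
t: 1.9
tool_pos: [0.243, -0.6305, 0.2537]
eef_rot: [179.8, -0.1, -0.3]
contact_force: [0.3, -0.2, 0.5]
grip_width: 0.995
grasp_force: 0.0
```

Request:
send_path(
  offsets="0,0,0,0.474,-0.82,0,1;0,0,0,0.474,-0.82,0,1;0,0,0,0.474,-0.82,0,1;0,0,0,0.474,-0.82,0,1;0,0,0,0.474,-0.82,0,1;0,0,0,0.474,-0.82,0,1;0,0,0,0.474,-0.82,0,1;0,0,0,0.474,-0.82,0,1;0,0,0,0.474,-0.82,0,1;0,0,0,0,0,0,1",
)

```text
t: 2.9
tool_pos: [0.4581, -0.2569, 0.2507]
eef_rot: [-180.0, -0.1, 0.3]
contact_force: [0.0, 0.1, -0.2]
grip_width: 1.0
grasp_force: 0.0
```

```bash
python3 - <<'E'
from h import *
print(tcp_to_tips)
s=get_state();p=wcam(get_image("wrist"),s);cv2.imwrite("pics/w1.png",p["frame"])
print(s["tool_pos"],s["eef_rot"]);E=p["extrinsics"];print("cam",-E[:3,:3].T@E[:3,3],E[2,:3])
G=[("bottle",(.482,-.22)),("bottle",(.676,-.093)),("stopper",(.55,-.085)),("stopper",(.37,-.217)),("beaker",(.42,-.087))]
for k,g in G:
    for d in outline_of(p,k if k=="beaker" else k+"_1"):
        print(k,g,round(d["confidence"],2),np.round(d["centre"]),*fit(k,[(p,d["pixels"])],g))
E
```

```text
0.014
[ 0.45807788 -0.25690031  0.25072172] [-1.79965604e+02 -5.95796484e-02  2.51828650e-01]
cam [ 0.52804793 -0.25680358  0.41265128] [-0.27168429 -0.00138623 -0.96238544]
bottle (0.482, -0.22) 0.93 [146. 221.] [ 0.48523916 -0.22301924] 0.6453813320986629
bottle (0.482, -0.22) 0.83 [243. 147.] [ 0.36822764 -0.13597827] 13.55775277136913
bottle (0.676, -0.093) 0.93 [146. 221.] [ 0.48523916 -0.22301924] 0.6453813321359642
bottle (0.676, -0.093) 0.83 [243. 147.] [ 0.36822763 -0.13597827] 13.557751587265212
stopper (0.55, -0.085) 0.94 [ 82. 107.] [ 0.55325549 -0.08785926] 0.41603168864378476
stopper (0.55, -0.085) 0.85 [228. 219.] [ 0.37269608 -0.21585572] 0.7760643954831846
stopper (0.37, -0.217) 0.94 [ 82. 107.] [ 0.55325549 -0.08785926] 0.41603168864426693
stopper (0.37, -0.217) 0.85 [228. 219.] [ 0.37269608 -0.21585572] 0.7760643953368543
beaker (0.42, -0.087) 0.55 [193. 110.] [ 0.42073532 -0.08717951] 1.1050581390464587
```

View pics/w1.png

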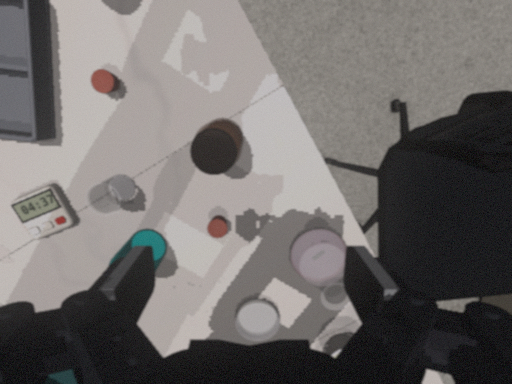

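The wrist view shows the amber bottle at (222,145), the stoppers at (104,81) and (218,228), the beaker at (122,188), the turquoise decoy at (150,245) and the flask at (320,257). The wrist fits agree with the top view: bottle B is at (0.4845,−0.222).

Converted, 0.035 m is 0.7, -0.0175 m is -0.35, -0.25 degrees is -0.0007.

Request:
send_path(
  offsets="0,0,-0.0007,0.264,-0.35,0,1;0,0,0,0.264,-0.35,0,1;0,0,0,0,0,0.7,1;0,0,0,0,0,0.7,1;0,0,0,0,0,0,1;0,0,0,0,0,0,1",
)

```text
t: 3.8
tool_pos: [0.4821, -0.2266, 0.1812]
eef_rot: [-180.0, 0.0, 0.2]
contact_force: [0.7, -0.1, 1.4]
grip_width: 1.002
grasp_force: 0.0
```

Converted, 0.04 m is 0.8, -0.0046 m is -0.092.

Request:
send_path(
  offsets="0,0,0,0.048,-0.092,0.4,1;0,0,0,0,0,0.72,1;0,0,0,0,0,0.8,1;0,0,0,0,0,0.4,1;0,0,0,0,0,0,1;0,0,0,0,0,0,1;0,0,0,0,0,0,0.6;0,0,0,0,0,0,0.45;0,0,0,0,0,0,0.45;0,0,0,0,0,0,0.45",
  clamp_n=40,
)

```text
t: 4.8
tool_pos: [0.4855, -0.2216, 0.0659]
eef_rot: [179.9, -0.1, 0.2]
contact_force: [-0.7, -0.1, 8.1]
grip_width: 0.495
grasp_force: 39.6
```

Request:
send_path(
  offsets="0,0,0,0,0,0,0.4;0,0,0,0,0,0,0.4;0,0,0,0,0,0,0.4;0,0,0,0,0,0,0.4;0,0,0,0,0,0,0.4",
)

```text
t: 5.3
tool_pos: [0.4855, -0.2216, 0.0659]
eef_rot: [179.9, -0.1, 0.2]
contact_force: [-0.6, -0.1, 7.7]
grip_width: 0.493
grasp_force: 39.6
```

Converted, -0.04 m is -0.8, -0.03 m is -0.6.

Request:
send_path(
  offsets="0,0,0,0,0,-0.2,0.4;0,0,0,0,0,-0.6,0.4;0,0,0,0,0,-0.8,0.4;0,0,0,0,0,-0.8,0.4;0,0,0,0,0,-0.4,0.4;0,0,0,0,0,0,0.4;0,0,0,0,0,0,0.4",
)

```text
t: 6.0
tool_pos: [0.4847, -0.2212, 0.2043]
eef_rot: [180.0, -0.0, 0.2]
contact_force: [-0.1, 0.4, -2.1]
grip_width: 0.494
grasp_force: 40.9
```

```bash
python3 - <<'E'
from h import *
s=get_state();a=get_image("wrist");b=get_image("scene")
cv2.imwrite("pics/w2.png",np.hstack([cv2.resize(a["frame"],(400,300)),cv2.resize(b["frame"][60:240,160:400],(400,300))]))
E
```

```text
(no output)
```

View pics/w2.png

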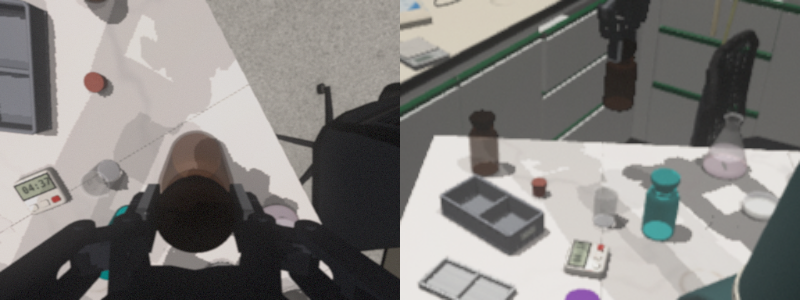

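Wrist: the bottle is upright between the fingers at (195,200). Scene: its underside hangs clear at about (618,105). Next I carry it to the near bay of the carrier.

Converted, -0.042 m is -0.84, 0.0073 m is 0.146.

Request:
send_path(
  offsets="0,0,0,0.146,-0.4,0,0.4;0,0,0,0.146,-0.84,0,0.4;0,0,0,0.146,-0.84,0,0.4;0,0,0,0.146,-0.84,0,0.4;0,0,0,0.146,-0.84,0,0.4;0,0,0,0.146,-0.84,0,0.4;0,0,0,0,-0.4,0,0.4;0,0,0,0,0,0,0.4;0,0,0,0,0,0,0.4;0,0,0,0,0,0,0.4",
)

```text
t: 7.1
tool_pos: [0.5274, 0.0282, 0.2038]
eef_rot: [180.0, 0.1, 0.2]
contact_force: [-0.4, -0.3, -1.6]
grip_width: 0.491
grasp_force: 41.1
```

```bash
python3 - <<'E'
from h import *
s=get_state();p=wcam(get_image("wrist"),s);print(s["tool_pos"])
for i in range(2):
    for n,q in (("w",p),("top",get_image("top")),("scene",get_image("scene"))):
        for d in outline_of(q,"bottle_carrier")[:1]: print(n,d["confidence"],*fit("bottle_carrier",[(q,d["pixels"])],(.567,.0255,-.11),True))
    break
q=get_image("scene")
for d in outline_of(q,"bottle_1"): print(np.round(d["centre"]),*fit("bottle",[(q,d["pixels"])],(.53,.03),z=s["tool_pos"][2]-.066))
cv2.imwrite("pics/w3.png",p["frame"])
E
```

```text
[0.52740992 0.02818699 0.20379275]
w 0.83 [ 0.56988473  0.02447402 -0.110213  ] 6.535124047119773
top 0.92 [ 0.54851447  0.02793995 -0.06616586] 12.20034347878081
scene 0.81 [ 0.56746475  0.02699525 -0.11642679] 0.6349316834453123
[148. 208.] [0.54373712 0.06427364] 6.3117169293513795
[258. 269.] [0.23712634 0.28253182] 7.993888918084397
[184. 315.] [0.27094518 0.04499754] 7.1942486123263985
[140. 226.] [0.52486577 0.03114001] 1.637801823485492
```

View pics/w3.png

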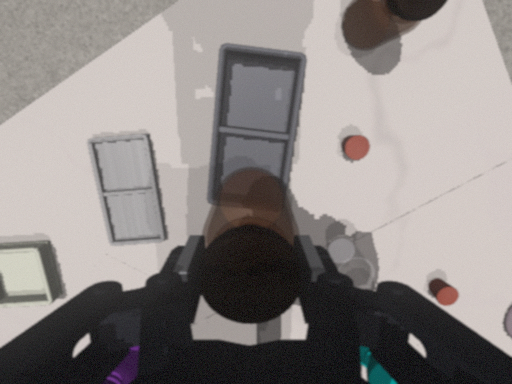

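The wrist view shows the held bottle just short of the carrier's near bay (255,165), which is empty. Lowering now.

Converted, 0.04 m is 0.8, -0.0025 m is -0.05.

Request:
send_path(
  offsets="0,0,0,0.036,-0.05,0.4,0.4;0,0,0,0,0,0.8,0.4;0,0,0,0,0,0.8,0.4;0,0,0,0,0,0.4,0.4;0,0,0,0,0,0.1,0.4;0,0,0,0,0,0,0.4;0,0,0,0,0,0,0.4",
)

```text
t: 8.2
tool_pos: [0.5302, 0.0314, 0.081]
eef_rot: [-180.0, -0.1, 0.2]
contact_force: [-0.1, 0.6, -0.9]
grip_width: 0.491
grasp_force: 41.1
```

Converted, 0.004 m is 0.08, 0.003 m is 0.06.

Request:
send_path(
  offsets="0,0,0,0,0,0.08,0.4;0,0,0,0,0,0.06,0.4;0,0,0,0,0,0.04,0.4;0,0,0,0,0,0,0.4;0,0,0,0,0,0,0.4",
)

```text
t: 8.7
tool_pos: [0.5297, 0.0314, 0.0709]
eef_rot: [180.0, -0.0, 0.2]
contact_force: [-0.3, -0.0, 4.9]
grip_width: 0.496
grasp_force: 41.5
```

Converted, -0.04 m is -0.8, -0.02 m is -0.4.

Request:
send_path(
  offsets="0,0,0,0,0,0,0.55;0,0,0,0,0,0,0.65;0,0,0,0,0,0,0.8;0,0,0,0,0,0,1;0,0,0,0,0,0,1;0,0,0,0,0,0,1;0,0,0,0,0,-0.4,1;0,0,0,0,0,-0.8,1;0,0,0,0,0,-0.8,1;0,0,0,0,0,-0.8,1",
)

```text
t: 9.7
tool_pos: [0.5291, 0.0314, 0.212]
eef_rot: [180.0, 0.0, 0.2]
contact_force: [0.4, 0.1, -0.3]
grip_width: 1.004
grasp_force: 0.0
```

```bash
python3 - <<'E'
from h import *
q=get_image("top");g=get_image("scene")
for d in outline_of(q,"bottle_1"): print("t",np.round(d["centre"]),[np.round(v,4) for v in fit("bottle",[(q,d["pixels"])],at(q,d["centre"],.05))])
for d in outline_of(g,"bottle_1"): print("s",np.round(d["centre"]),[np.round(v,4) for v in fit("bottle",[(g,d["pixels"])],at(g,d["centre"],.05))])
E
```

```text
t [135. 280.] [array([ 0.6768, -0.0929]), np.float64(0.7528)]
t [270. 179.] [array([0.2914, 0.1836]), np.float64(0.2926)]
t [261. 373.] [array([ 0.3194, -0.3447]), np.float64(2.9222)]
t [188. 235.] [array([0.5266, 0.0307]), np.float64(0.5888)]
t [255. 289.] [array([ 0.3325, -0.115 ]), np.float64(0.7267)]
s [260. 268.] [array([0.2928, 0.1858]), np.float64(0.899)]
s [179. 225.] [array([0.5433, 0.0146]), np.float64(2.3697)]
s [184. 318.] [array([ 0.3353, -0.1118]), np.float64(0.8971)]
s [145. 207.] [array([ 0.6781, -0.0897]), np.float64(0.8263)]
```

Converted, 0.0375 m is 0.75, 0.031 m is 0.62.

Request:
send_path(
  offsets="0,0,0,0.3,0.24,0,1;0,0,0,0.75,0.62,0,1;0,0,0,0.75,0.62,0,1;0,0,0,0.75,0.62,0,1;0,0,0,0.45,0.36,0,1;0,0,0,0,0,0,1;0,0,0,0,0,0,1",
)

```text
t: 10.6
tool_pos: [0.6795, -0.0912, 0.2082]
eef_rot: [-180.0, 0.2, 0.2]
contact_force: [-0.1, 0.8, 0.2]
grip_width: 1.003
grasp_force: 0.0
```

```bash
python3 - <<'E'
from h import *
s=get_state();p=wcam(get_image("wrist"),s)
for d in outline_of(p,"bottle_1"): print(np.round(d["centre"]),*fit("bottle",[(p,d["pixels"])],(.677,-.092)))
E
```

```text
[300. 161.] [ 0.55457502 -0.00532166] 18.564388361463287
[180. 252.] [ 0.68045184 -0.09329165] 1.3603593123697808
```

Converted, 0.04 m is 0.8, 0.001 m is 0.02.

Request:
send_path(
  offsets="0,0,0,0.02,0.036,0.4,1;0,0,0,0,0,0.8,1;0,0,0,0,0,0.8,1;0,0,0,0,0,0.6,1;0,0,0,0,0,0.25,1;0,0,0,0,0,0,1;0,0,0,0,0,0,1;0,0,0,0,0,0,0.6;0,0,0,0,0,0,0.45;0,0,0,0,0,0,0.4",
  clamp_n=40,
)

```text
t: 11.7
tool_pos: [0.6812, -0.0929, 0.0689]
eef_rot: [180.0, -0.1, 0.2]
contact_force: [-0.3, -0.6, 0.9]
grip_width: 0.516
grasp_force: 0.3
```

Request:
send_path(
  offsets="0,0,0,0,0,0,0.4;0,0,0,0,0,0,0.4;0,0,0,0,0,0,0.4",
)

```text
t: 12.0
tool_pos: [0.6815, -0.0928, 0.0693]
eef_rot: [180.0, -0.1, 0.2]
contact_force: [-0.1, 0.3, 6.0]
grip_width: 0.484
grasp_force: 39.7
```

Converted, -0.045 m is -0.9, -0.03 m is -0.6.

Request:
send_path(
  offsets="0,0,0,0,0,-0.2,0.4;0,0,0,0,0,-0.6,0.4;0,0,0,0,0,-0.9,0.4;0,0,0,0,0,-0.9,0.4;0,0,0,0,0,-0.4,0.4;0,0,0,0,0,0,0.4",
)

```text
t: 12.6
tool_pos: [0.6819, -0.0929, 0.2228]
eef_rot: [179.9, -0.3, 0.2]
contact_force: [0.6, 0.4, -1.1]
grip_width: 0.483
grasp_force: 40.8
```

Request:
send_path(
  offsets="0,0,0,-0.2,-0.3,0,0.4;0,0,0,-0.45,-0.68,0,0.4;0,0,0,-0.45,-0.68,0,0.4;0,0,0,-0.3,-0.44,0,0.4;0,0,0,-0.1,-0.2,0,0.4;0,0,0,0,0,0,0.4;0,0,0,0,0,0,0.4",
)

```text
t: 13.3
tool_pos: [0.6055, 0.0217, 0.2173]
eef_rot: [180.0, 0.0, 0.2]
contact_force: [0.1, -0.2, -1.4]
grip_width: 0.485
grasp_force: 40.9
```

Lowering from 0.2173 to about 0.0743.

Converted, 0.04 m is 0.8, 0.02 m is 0.4.

Request:
send_path(
  offsets="0,0,0,0,0,0.4,0.4;0,0,0,0,0,0.8,0.4;0,0,0,0,0,0.8,0.4;0,0,0,0,0,0.4,0.4;0,0,0,0,0,0.2,0.4;0,0,0,0,0,0,0.4;0,0,0,0,0,0,0.4",
)

```text
t: 14.0
tool_pos: [0.6062, 0.0215, 0.089]
eef_rot: [180.0, -0.1, 0.2]
contact_force: [0.2, -0.1, -2.0]
grip_width: 0.482
grasp_force: 40.9
```

Request:
send_path(
  offsets="0,0,0,0,0,0.08,0.4;0,0,0,0,0,0.06,0.4;0,0,0,0,0,0,0.4;0,0,0,0,0,0,0.4",
)

```text
t: 14.4
tool_pos: [0.6055, 0.022, 0.0812]
eef_rot: [-180.0, -0.0, 0.2]
contact_force: [0.3, -0.5, -1.6]
grip_width: 0.487
grasp_force: 40.9
```

Converted, 0.003 m is 0.06, 0.002 m is 0.04.

Request:
send_path(
  offsets="0,0,0,0,0,0.06,0.4;0,0,0,0,0,0.04,0.4;0,0,0,0,0,0.03,0.4;0,0,0,0,0,0,0.4;0,0,0,0,0,0,0.4",
)

```text
t: 14.9
tool_pos: [0.6055, 0.022, 0.0744]
eef_rot: [-180.0, -0.0, 0.2]
contact_force: [0.2, 0.0, -0.6]
grip_width: 0.483
grasp_force: 41.0
```

Converted, 0.001 m is 0.02, 0.0005 m is 0.01.

Request:
send_path(
  offsets="0,0,0,0,0,0.02,0.4;0,0,0,0,0,0.01,0.4;0,0,0,0,0,0,0.4;0,0,0,0,0,0,0.4",
)

```text
t: 15.3
tool_pos: [0.6062, 0.0218, 0.0743]
eef_rot: [180.0, -0.1, 0.2]
contact_force: [-1.1, -0.4, 10.1]
grip_width: 0.482
grasp_force: 41.6
```

Contact, so I release and rise.

Converted, -0.045 m is -0.9, -0.04 m is -0.8.

Request:
send_path(
  offsets="0,0,0,0,0,-0.01,0.5;0,0,0,0,0,0,0.6;0,0,0,0,0,0,0.8;0,0,0,0,0,0,1;0,0,0,0,0,0,1;0,0,0,0,0,0,1;0,0,0,0,0,-0.4,1;0,0,0,0,0,-0.8,1;0,0,0,0,0,-0.9,1;0,0,0,0,0,-0.6,1",
)

```text
t: 16.3
tool_pos: [0.6058, 0.0219, 0.2117]
eef_rot: [-180.0, -0.1, 0.2]
contact_force: [1.2, 0.6, 0.0]
grip_width: 0.995
grasp_force: 0.0
```

Request:
send_path(
  offsets="0,0,0,-0.4,0.4,0,1;0,0,0,-0.4,0.7,0,1;0,0,0,-0.3,0.7,0,1;0,0,0,0,0.4,0,1;0,0,0,0,0,0,1;0,0,0,0,0,0,1",
)

```text
t: 16.9
tool_pos: [0.5509, -0.0883, 0.2084]
eef_rot: [-180.0, -0.0, 0.2]
contact_force: [0.5, 0.1, 0.1]
grip_width: 0.999
grasp_force: 0.0
```

```bash
python3 - <<'E'
from h import *
s=get_state();p=wcam(get_image("wrist"),s);cv2.imwrite("pics/w4.png",p["frame"])
for k,g in (("stopper",(.5525,-.087)),("stopper",(.3725,-.216)),("beaker",(.42,-.087))):
  for d in outline_of(p,k if k=="beaker" else k+"_1"): print(k,round(d["confidence"],2),np.round(d["centre"]),*fit(k,[(p,d["pixels"])],g))
E
```

```text
stopper 0.82 [308. 345.] [ 0.37299188 -0.21350943] 1.554893671145133
stopper 0.78 [168. 249.] [ 0.55390042 -0.08710543] 0.2803765283331682
stopper 0.44 [200. 129.] [0.50659043 0.08290916] 32.39463431109944
stopper 0.82 [308. 345.] [ 0.37299188 -0.21350943] 1.5548936700493985
stopper 0.78 [168. 249.] [ 0.55390042 -0.08710543] 0.2803765283384463
stopper 0.44 [200. 129.] [0.50659043 0.08290916] 32.39463405434337
beaker 0.92 [283. 248.] [ 0.4202492  -0.08754163] 1.065125549847843
```

View pics/w4.png

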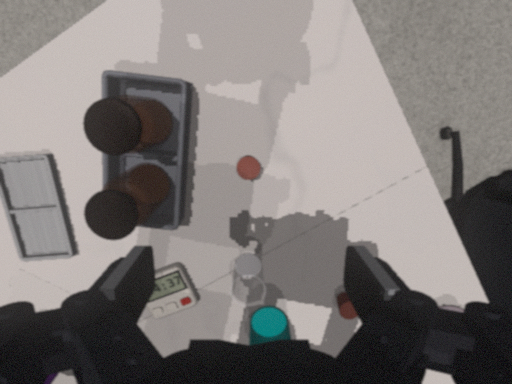

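The wrist view shows both bottles standing in their bays at (130,125) and (130,200). Stopper A is at (249,168), the beaker at (246,265) and the fingertips at about (152,252) and (345,248). From those fingertips I'll work out where the open tips are in z.

```bash
python3 - <<'E'
from h import *
p=get_image("wrist");T=np.array(p["tool_from_camera"]);print(p["fx"])
for c,r,sy in((152,250,1),(345,247,-1)):
    d=T[:3,:3]@[(c-p["cx"])/p["fx"],(r-p["cy"])/p["fy"],1];o=T[:3,3]
    for y in(.0425,.057): 
        t=min(abs((sy*y-o[1])/d[1]),abs((-sy*y-o[1])/d[1]));print(y,o+d*t)
E
```

```text
319.1084943881894
0.0425 [ 0.008536   -0.0422727  -0.03384838]
0.057 [-0.01253825 -0.0567727   0.0099426 ]
0.0425 [ 0.009661    0.0425     -0.03309525]
0.057 [-0.01102839  0.057       0.01095338]
```

Converted, 0.045 m is 0.9, 0.0028 m is 0.056.

Request:
send_path(
  offsets="0,0,0,0.056,-0.026,0.4,1;0,0,0,0,0,0.9,1;0,0,0,0,0,0.9,1;0,0,0,0,0,0.9,1;0,0,0,0,0,0.4,1;0,0,0,0,0,0.1,1;0,0,0,0,0,0,1;0,0,0,0,0,0,1;0,0,0,0,0,0,0.5",
  clamp_n=25,
)

```text
t: 18.05
tool_pos: [0.5546, -0.0871, 0.0301]
eef_rot: [180.0, -0.1, 0.2]
contact_force: [0.4, -0.0, 0.2]
grip_width: 0.856
grasp_force: 0.0
```

Request:
send_path(
  offsets="0,0,0,0,0,0,0.25;0,0,0,0,0,0,0.1;0,0,0,0,0,0,0.1;0,0,0,0,0,0,0.1;0,0,0,0,0,0,0.1;0,0,0,0,0,0,0.1;0,0,0,0,0,0,0.1",
)

```text
t: 18.75
tool_pos: [0.5537, -0.087, 0.0284]
eef_rot: [-180.0, 0.0, 0.2]
contact_force: [-0.8, -0.3, 0.3]
grip_width: 0.1
grasp_force: 0.0
```

```bash
python3 - <<'E'
from h import *
b=get_image("scene");c=get_image("wrist")
cv2.imwrite("pics/s5.png",np.hstack([cv2.resize(b["frame"][120:210,190:310],(480,360),interpolation=cv2.INTER_CUBIC),cv2.resize(c["frame"][130:370,150:350],(300,360))]))
E
```

```text
(no output)
```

View pics/s5.png

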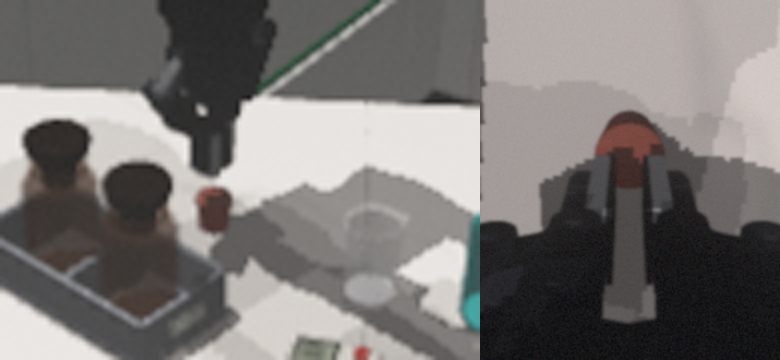

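The fingers closed without touching anything: the tips at (212,172) in the scene crop sit above the stopper top at (213,192). I'll compute the tip height from the pixels.

```bash
python3 - <<'E'
from h import *
b=get_image("scene");s=get_state();print(s["tool_pos"])
for r,c in((163,243),(161,238),(163,247)):
  for z in(.02,.03,.04,.05): print(r,c,z,np.round(at(b,(r,c),z)[:2],3))
for z in(.0,.026): 
  E=np.array(b["extrinsics"]);C=E[:3,:3]@[.5537,-.087,z]+E[:3,3];print(C[:2]/C[2]*b["fx"]+[b["cx"],b["cy"]])
E
```

```text
[ 0.55364696 -0.08697265  0.02836237]
163 243 0.02 [ 0.575 -0.116]
163 243 0.03 [ 0.566 -0.104]
163 243 0.04 [ 0.557 -0.092]
163 243 0.05 [ 0.549 -0.08 ]
161 238 0.02 [ 0.593 -0.116]
161 238 0.03 [ 0.584 -0.104]
161 238 0.04 [ 0.575 -0.092]
161 238 0.05 [ 0.566 -0.08 ]
163 247 0.02 [ 0.565 -0.123]
163 247 0.03 [ 0.557 -0.111]
163 247 0.04 [ 0.548 -0.099]
163 247 0.05 [ 0.54  -0.087]
[242.95722966 175.64307992]
[242.97474926 168.31100703]
```

The tips are at about z=0.042, some 14 mm above the reported TCP when nearly shut, so I go by the measured value. I open, lower 34 mm and close again.

Converted, 0.015 m is 0.3, 0.014 m is 0.28.

Request:
send_path(
  offsets="0,0,0,0,0,0,0.8;0,0,0,0,0,0,0.8;0,0,0,0,0,0,0.8;0,0,0,0,0,0,0.8;0,0,0,0,0,0,0.8;0,0,0,0,0,0.3,0.8;0,0,0,0,0,0.28,0.8;0,0,0,0,0,0,0.8;0,0,0,0,0,0,0.8",
)

```text
t: 19.8
tool_pos: [0.5532, -0.0869, -0.0015]
eef_rot: [-180.0, 0.1, 0.2]
contact_force: [0.2, 0.8, 0.4]
grip_width: 0.799
grasp_force: 0.0
```

Request:
send_path(
  offsets="0,0,0,0,0,0.06,0.5;0,0,0,0,0,0,0.3;0,0,0,0,0,0,0.1;0,0,0,0,0,0,0.1;0,0,0,0,0,0,0.1;0,0,0,0,0,0,0.1;0,0,0,0,0,0,0.1",
  clamp_n=25,
)

```text
t: 20.5
tool_pos: [0.5539, -0.087, -0.0033]
eef_rot: [180.0, -0.0, 0.2]
contact_force: [0.0, -0.1, 4.9]
grip_width: 0.279
grasp_force: 24.8
```

Converted, -0.045 m is -0.9, -0.03 m is -0.6.

Request:
send_path(
  offsets="0,0,0,0,0,-0.2,0.1;0,0,0,0,0,-0.7,0.1;0,0,0,0,0,-0.9,0.1;0,0,0,0,0,-0.9,0.1;0,0,0,0,0,-0.6,0.1;0,0,0,0,0,0,0.1;0,0,0,0,0,0,0.1",
)

```text
t: 21.2
tool_pos: [0.5537, -0.087, 0.162]
eef_rot: [180.0, -0.1, 0.2]
contact_force: [0.5, -0.6, -1.7]
grip_width: 0.286
grasp_force: 24.7
```

```bash
python3 - <<'E'
from h import *
for n in("top","scene"):
    q=get_image(n)
    for k,g in(("stopper_tray",(.4975,.17,.08)),("beaker_tray",(.391,.313,.06))):
        for d in outline_of(q,k)[:1]: print(n,k,*fit(k,[(q,d["pixels"])],g,True))
E
```

```text
top stopper_tray [0.4957256  0.16979735 0.08678827] 0.6114234972050174
top beaker_tray [0.39097181 0.31229427 0.07079725] 0.600043401264687
scene stopper_tray [0.49764113 0.17166044 0.08033887] 0.37538129805444664
scene beaker_tray [0.39349841 0.31203917 0.08586578] 0.8122447634018413
```

Converted, -0.045 m is -0.9, -0.0042 m is -0.084.

Request:
send_path(
  offsets="0,0,0,-0.084,-0.4,0,0.1;0,0,0,-0.084,-0.88,0,0.1;0,0,0,-0.084,-0.9,0,0.1;0,0,0,-0.084,-0.9,0,0.1;0,0,0,-0.084,-0.9,0,0.1;0,0,0,-0.084,-0.82,0,0.1;0,0,0,0,-0.4,0,0.1;0,0,0,0,0,0,0.1;0,0,0,0,0,0,0.1",
)

```text
t: 22.4
tool_pos: [0.5272, 0.173, 0.1609]
eef_rot: [180.0, 0.0, 0.3]
contact_force: [-0.4, -0.5, -0.3]
grip_width: 0.277
grasp_force: 24.7
```

```bash
python3 - <<'E'
from h import *
s=get_state();p=wcam(get_image("wrist"),s);print(s["tool_pos"])
for d in outline_of(p,"stopper_tray")[:1]: print(*fit("stopper_tray",[(p,d["pixels"])],(.4975,.1707,.083),True))
cv2.imwrite("pics/w6.png",p["frame"])
E
```

```text
[0.52721147 0.17300208 0.16089862]
[0.49932967 0.16942586 0.08434975] 12.212403266226797
```

View pics/w6.png

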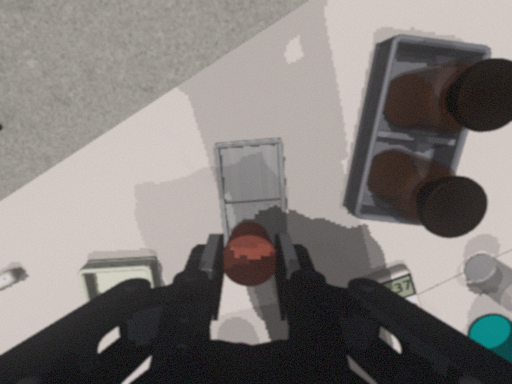

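The stopper is held upright at (250,255), and the stopper tray is below and beyond it at (252,170). Lowering.

Converted, 0.04 m is 0.8, 0.001 m is 0.02.

Request:
send_path(
  offsets="0,0,0,0.02,0,0.4,0.1;0,0,0,0,0,0.8,0.1;0,0,0,0,0,0.8,0.1;0,0,0,0,0,0.6,0.1;0,0,0,0,0,0.3,0.1;0,0,0,0,0,0.12,0.1;0,0,0,0,0,0,0.1;0,0,0,0,0,0,0.1",
)

```text
t: 23.3
tool_pos: [0.5293, 0.1729, 0.012]
eef_rot: [-180.0, -0.1, 0.2]
contact_force: [0.0, -0.2, -0.3]
grip_width: 0.287
grasp_force: 24.7
```

Units first: shifts go in shares of 50 mm and turns go in shares of 360 degrees. So 0.002 m is 0.04.

Request:
send_path(
  offsets="0,0,0,0,0,0.04,0.1;0,0,0,0,0,0.04,0.1;0,0,0,0,0,0,0.1;0,0,0,0,0,0,0.1",
)

```text
t: 23.7
tool_pos: [0.5284, 0.173, 0.0066]
eef_rot: [-180.0, -0.0, 0.2]
contact_force: [-0.1, 0.5, -0.1]
grip_width: 0.284
grasp_force: 24.7
```

Converted, 0.002 m is 0.04, 0.001 m is 0.02.

Request:
send_path(
  offsets="0,0,0,0,0,0.04,0.1;0,0,0,0,0,0.04,0.1;0,0,0,0,0,0.02,0.1;0,0,0,0,0,0,0.1;0,0,0,0,0,0,0.1",
)

```text
t: 24.2
tool_pos: [0.5284, 0.1729, 0.0014]
eef_rot: [-180.0, 0.0, 0.2]
contact_force: [-0.0, 0.1, 0.1]
grip_width: 0.282
grasp_force: 24.7
```

Converted, 0.001 m is 0.02, 0.0005 m is 0.01.

Request:
send_path(
  offsets="0,0,0,0,0,0.02,0.1;0,0,0,0,0,0.01,0.1;0,0,0,0,0,0,0.1;0,0,0,0,0,0,0.1",
)

```text
t: 24.6
tool_pos: [0.5288, 0.173, 0.0007]
eef_rot: [-180.0, -0.1, 0.2]
contact_force: [-2.6, 0.1, 7.3]
grip_width: 0.283
grasp_force: 25.3
```

Converted, -0.045 m is -0.9, -0.04 m is -0.8.

Request:
send_path(
  offsets="0,0,0,0,0,0,0.36;0,0,0,0,0,0,0.42;0,0,0,0,0,0,0.5;0,0,0,0,0,0,0.5;0,0,0,0,0,-0.4,0.6;0,0,0,0,0,-0.8,0.8;0,0,0,0,0,-0.9,0.8;0,0,0,0,0,-0.9,0.8;0,0,0,0,0,-0.4,0.8",
)

```text
t: 25.5
tool_pos: [0.5293, 0.1732, 0.1746]
eef_rot: [-179.9, -0.3, 0.2]
contact_force: [-0.0, 0.8, 0.4]
grip_width: 0.803
grasp_force: 0.0
```

Request:
send_path(
  offsets="0,0,0,-0.174,0.426,0,0.8;0,0,0,-0.348,0.856,0,0.8;0,0,0,-0.348,0.856,0,0.8;0,0,0,-0.348,0.856,0,0.8;0,0,0,-0.348,0.856,0,0.8;0,0,0,-0.348,0.856,0,0.8;0,0,0,-0.348,0.856,0,0.8;0,0,0,-0.348,0.856,0,0.8;0,0,0,-0.348,0.856,0,0.8;0,0,0,-0.18,0.44,0,0.8",
)

```text
t: 26.5
tool_pos: [0.3716, -0.2159, 0.17]
eef_rot: [180.0, -0.0, 0.1]
contact_force: [1.2, 0.1, -1.0]
grip_width: 0.8
grasp_force: 0.0
```

Request:
send_path(
  offsets="0,0,0,0,0,0,0.8;0,0,0,0,0,0,0.8;0,0,0,0,0,0,0.8",
)

```text
t: 26.8
tool_pos: [0.3734, -0.2127, 0.1698]
eef_rot: [-180.0, -0.0, 0.3]
contact_force: [-0.2, 0.2, -0.5]
grip_width: 0.8
grasp_force: 0.0
```

```bash
python3 - <<'E'
from h import *
s=get_state();p=wcam(get_image("wrist"),s)
for d in outline_of(p,"stopper_1"): print(d["confidence"],np.round(d["centre"]),*fit("stopper",[(p,d["pixels"])],(.3725,-.215)))
cv2.imwrite("pics/w7.png",p["frame"])
E
```

```text
0.74 [180. 253.] [ 0.37248805 -0.21508879] 0.4445770569432076
```

View pics/w7.png

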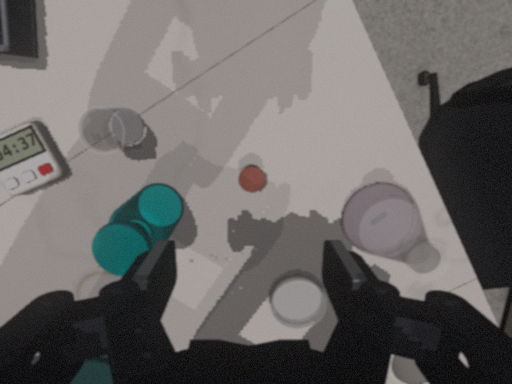

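The wrist view shows stopper B at (252,178), the turquoise decoy at (140,225) and the flask at (385,220). Both stay clear if I use a narrower opening, so I descend with 0.6.

Converted, 0.045 m is 0.9, 0.04 m is 0.8.

Request:
send_path(
  offsets="0,0,0,-0.018,0.046,0.4,0.6;0,0,0,0,0,0.8,0.6;0,0,0,0,0,0.9,0.6;0,0,0,0,0,0.8,0.6;0,0,0,0,0,0.4,0.6;0,0,0,0,0,0.16,0.6;0,0,0,0,0,0,0.6;0,0,0,0,0,0,0.6",
)

```text
t: 27.7
tool_pos: [0.373, -0.2159, -0.0018]
eef_rot: [180.0, -0.1, 0.3]
contact_force: [-0.5, 1.1, 0.7]
grip_width: 0.596
grasp_force: 0.0
```

Request:
send_path(
  offsets="0,0,0,0,0,0,0.4;0,0,0,0,0,0,0.2;0,0,0,0,0,0,0.1;0,0,0,0,0,0,0.1;0,0,0,0,0,0,0.1;0,0,0,0,0,0,0.1",
  clamp_n=25,
)

```text
t: 28.3
tool_pos: [0.3728, -0.2161, -0.0019]
eef_rot: [179.9, -0.1, 0.2]
contact_force: [1.0, 0.9, 6.7]
grip_width: 0.287
grasp_force: 24.2
```

Converted, -0.045 m is -0.9, -0.035 m is -0.7.

Request:
send_path(
  offsets="0,0,0,0,0,-0.2,0.1;0,0,0,0,0,-0.7,0.1;0,0,0,0,0,-0.9,0.1;0,0,0,0,0,-0.9,0.1;0,0,0,0,0,-0.6,0.1;0,0,0,0,0,0,0.1",
)

```text
t: 28.9
tool_pos: [0.3734, -0.2165, 0.1673]
eef_rot: [179.8, -0.3, 0.2]
contact_force: [0.1, 0.2, -0.1]
grip_width: 0.28
grasp_force: 24.7
```

Request:
send_path(
  offsets="0,0,0,0.104,-0.426,0,0.1;0,0,0,0.208,-0.854,0,0.1;0,0,0,0.208,-0.854,0,0.1;0,0,0,0.208,-0.854,0,0.1;0,0,0,0.208,-0.854,0,0.1;0,0,0,0.208,-0.854,0,0.1;0,0,0,0.208,-0.854,0,0.1;0,0,0,0.208,-0.854,0,0.1;0,0,0,0.208,-0.854,0,0.1;0,0,0,0.104,-0.426,0,0.1",
)

```text
t: 29.9
tool_pos: [0.4641, 0.1717, 0.1617]
eef_rot: [-180.0, 0.0, 0.3]
contact_force: [-0.2, -1.6, -0.3]
grip_width: 0.279
grasp_force: 24.7
```

Request:
send_path(
  offsets="0,0,0,0,0,0,0.1;0,0,0,0,0,0,0.1;0,0,0,0,0,0,0.1",
)

```text
t: 30.2
tool_pos: [0.464, 0.1681, 0.1619]
eef_rot: [180.0, 0.0, 0.2]
contact_force: [0.5, -0.7, -0.8]
grip_width: 0.284
grasp_force: 24.7
```

Still gripped. dx is +0.0026, and I lower 0.160 to 0.002.

Converted, 0.04 m is 0.8, 0.0026 m is 0.052.

Request:
send_path(
  offsets="0,0,0,0.052,0,0.4,0.1;0,0,0,0,0,0.8,0.1;0,0,0,0,0,0.8,0.1;0,0,0,0,0,0.6,0.1;0,0,0,0,0,0.3,0.1;0,0,0,0,0,0.14,0.1;0,0,0,0,0,0,0.1;0,0,0,0,0,0,0.1",
)

```text
t: 31.0
tool_pos: [0.4677, 0.1689, 0.0114]
eef_rot: [-180.0, -0.1, 0.2]
contact_force: [0.3, -0.0, -0.1]
grip_width: 0.279
grasp_force: 24.7
```

Request:
send_path(
  offsets="0,0,0,0,0,0.04,0.1;0,0,0,0,0,0.02,0.1;0,0,0,0,0,0,0.1;0,0,0,0,0,0,0.1",
)

```text
t: 31.4
tool_pos: [0.4669, 0.1689, 0.0071]
eef_rot: [-180.0, -0.0, 0.2]
contact_force: [0.0, 1.0, 0.1]
grip_width: 0.282
grasp_force: 24.7
```

Converted, 0.002 m is 0.04, 0.0015 m is 0.03.

Request:
send_path(
  offsets="0,0,0,0,0,0.04,0.1;0,0,0,0,0,0.03,0.1;0,0,0,0,0,0.02,0.1;0,0,0,0,0,0,0.1;0,0,0,0,0,0,0.1",
)

```text
t: 31.9
tool_pos: [0.4668, 0.1689, 0.0024]
eef_rot: [180.0, 0.0, 0.2]
contact_force: [-0.1, 0.1, -0.4]
grip_width: 0.282
grasp_force: 24.7
```

Converted, 0.0007 m is 0.014.

Request:
send_path(
  offsets="0,0,0,0,0,0.014,0.1;0,0,0,0,0,0,0.1;0,0,0,0,0,0,0.1",
)

```text
t: 32.2
tool_pos: [0.4671, 0.1689, 0.0021]
eef_rot: [-180.0, -0.0, 0.2]
contact_force: [-0.6, -0.9, 5.5]
grip_width: 0.284
grasp_force: 25.1
```

Converted, -0.045 m is -0.9, -0.04 m is -0.8.

Request:
send_path(
  offsets="0,0,0,0,0,0,0.36;0,0,0,0,0,0,0.42;0,0,0,0,0,0,0.5;0,0,0,0,0,0,0.5;0,0,0,0,0,-0.4,0.6;0,0,0,0,0,-0.8,0.8;0,0,0,0,0,-0.9,0.8;0,0,0,0,0,-0.9,0.8;0,0,0,0,0,-0.4,0.8",
)

```text
t: 33.1
tool_pos: [0.4677, 0.1691, 0.1762]
eef_rot: [-179.9, -0.3, 0.2]
contact_force: [-1.0, -0.2, 0.0]
grip_width: 0.799
grasp_force: 0.0
```

Request:
send_path(
  offsets="0,0,0,-0.076,0.426,0,0.8;0,0,0,-0.156,0.854,0,0.8;0,0,0,-0.156,0.854,0,0.8;0,0,0,-0.156,0.854,0,0.8;0,0,0,-0.156,0.854,0,0.8;0,0,0,-0.156,0.854,0,0.8;0,0,0,-0.076,0.426,0,0.8;0,0,0,0,0,0,0.8;0,0,0,0,0,0,0.8;0,0,0,0,0,0,0.8",
)

```text
t: 34.1
tool_pos: [0.4214, -0.0867, 0.1717]
eef_rot: [-180.0, 0.0, 0.3]
contact_force: [0.6, 0.8, -0.7]
grip_width: 0.801
grasp_force: 0.0
```

```bash
python3 - <<'E'
from h import *
s=get_state();p=wcam(get_image("wrist"),s);b=get_image("scene");print(s["tool_pos"])
for d in outline_of(p,"beaker"): print(d["confidence"],np.round(d["centre"]),*fit("beaker",[(p,d["pixels"])],(.4205,-.087)))
cv2.imwrite("pics/w8.png",np.hstack([cv2.resize(p["frame"][100:290,130:380],(400,304),interpolation=cv2.INTER_CUBIC),cv2.resize(b["frame"][120:272,150:350],(400,304),interpolation=cv2.INTER_CUBIC)]))
E
```

```text
[ 0.42141709 -0.08674933  0.17165984]
0.75 [183. 248.] [ 0.42018605 -0.08796349] 1.1714083396492008
```

View pics/w8.png

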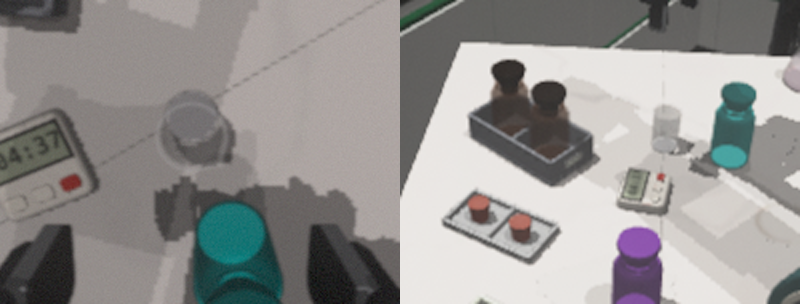

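Both stoppers stand upright in their bays (scene crop (480,208) and (520,228)). The beaker is at (193,130) in the wrist crop, matching the fit. I descend on the beaker.

Converted, 0.04 m is 0.8, 0.02 m is 0.4.

Request:
send_path(
  offsets="0,0,0,-0.02,0.02,0.4,0.8;0,0,0,0,0,0.8,0.8;0,0,0,0,0,0.8,0.8;0,0,0,0,0,0.7,0.8;0,0,0,0,0,0.4,0.8;0,0,0,0,0,0.1,0.8;0,0,0,0,0,0,0.8;0,0,0,0,0,0,0.8",
  clamp_n=20,
)

```text
t: 35.05
tool_pos: [0.421, -0.0884, 0.013]
eef_rot: [180.0, -0.1, 0.3]
contact_force: [-0.6, 0.3, -0.0]
grip_width: 0.803
grasp_force: 0.0
```

Request:
send_path(
  offsets="0,0,0,0,0,0,0.6;0,0,0,0,0,0,0.5;0,0,0,0,0,0,0.4;0,0,0,0,0,0,0.35;0,0,0,0,0,0,0.35;0,0,0,0,0,0,0.35;0,0,0,0,0,0,0.35",
)

```text
t: 35.75
tool_pos: [0.4208, -0.0884, 0.0126]
eef_rot: [180.0, -0.1, 0.2]
contact_force: [0.0, 2.5, 7.4]
grip_width: 0.453
grasp_force: 19.7
```

Converted, -0.045 m is -0.9, -0.035 m is -0.7.

Request:
send_path(
  offsets="0,0,0,0,0,-0.2,0.35;0,0,0,0,0,-0.7,0.35;0,0,0,0,0,-0.9,0.35;0,0,0,0,0,-0.9,0.35;0,0,0,0,0,-0.5,0.35;0,0,0,0,0,0,0.35",
)

```text
t: 36.35
tool_pos: [0.4214, -0.0888, 0.1764]
eef_rot: [179.9, -0.3, 0.2]
contact_force: [0.1, 0.8, -0.6]
grip_width: 0.453
grasp_force: 20.4
```

Request:
send_path(
  offsets="0,0,0,-0.032,-0.44,0,0.35;0,0,0,-0.062,-0.89,0,0.35;0,0,0,-0.062,-0.89,0,0.35;0,0,0,-0.062,-0.89,0,0.35;0,0,0,-0.062,-0.89,0,0.35;0,0,0,-0.062,-0.89,0,0.35;0,0,0,-0.062,-0.89,0,0.35;0,0,0,-0.062,-0.89,0,0.35;0,0,0,-0.062,-0.89,0,0.35;0,0,0,-0.032,-0.44,0,0.35",
)

```text
t: 37.35
tool_pos: [0.3895, 0.3141, 0.171]
eef_rot: [180.0, 0.1, 0.4]
contact_force: [0.8, -0.5, -1.0]
grip_width: 0.451
grasp_force: 20.4
```

Request:
send_path(
  offsets="0,0,0,0,0,0,0.35;0,0,0,0,0,0,0.35;0,0,0,0,0,0,0.35",
)

```text
t: 37.65
tool_pos: [0.3907, 0.3106, 0.1715]
eef_rot: [180.0, 0.0, 0.2]
contact_force: [0.3, -0.4, 0.3]
grip_width: 0.454
grasp_force: 20.4
```

```bash
python3 - <<'E'
from h import *
s=get_state();p=wcam(get_image("wrist"),s)
cv2.imwrite("pics/w9.png",p["frame"])
E
```

```text
(no output)
```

View pics/w9.png

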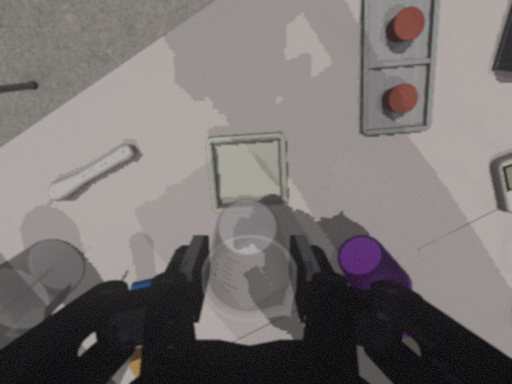

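The beaker is held upright at (250,265), and the white tray is at (248,170) with nothing in it. The surroundings are clear, so I lower it.

Converted, 0.04 m is 0.8, 0.005 m is 0.1.

Request:
send_path(
  offsets="0,0,0,0.04,-0.038,0.4,0.35;0,0,0,0,0,0.8,0.35;0,0,0,0,0,0.8,0.35;0,0,0,0,0,0.6,0.35;0,0,0,0,0,0.24,0.35;0,0,0,0,0,0.1,0.35;0,0,0,0,0,0,0.35;0,0,0,0,0,0,0.35",
)

```text
t: 38.5
tool_pos: [0.3934, 0.3137, 0.0264]
eef_rot: [-179.9, -0.1, 0.2]
contact_force: [-0.0, 0.6, -0.5]
grip_width: 0.449
grasp_force: 20.4
```

Request:
send_path(
  offsets="0,0,0,0,0,0.03,0.35;0,0,0,0,0,0.02,0.35;0,0,0,0,0,0,0.35;0,0,0,0,0,0,0.35",
)

```text
t: 38.9
tool_pos: [0.3927, 0.3134, 0.0224]
eef_rot: [-180.0, -0.0, 0.2]
contact_force: [-0.0, -0.6, 0.2]
grip_width: 0.452
grasp_force: 20.4
```

Converted, 0.002 m is 0.04, 0.0015 m is 0.03.

Request:
send_path(
  offsets="0,0,0,0,0,0.04,0.35;0,0,0,0,0,0.03,0.35;0,0,0,0,0,0.024,0.35;0,0,0,0,0,0,0.35;0,0,0,0,0,0,0.35",
)

```text
t: 39.4
tool_pos: [0.3927, 0.3134, 0.0176]
eef_rot: [-180.0, -0.0, 0.2]
contact_force: [-0.6, -0.6, 3.2]
grip_width: 0.449
grasp_force: 20.5
```

Converted, -0.045 m is -0.9, -0.04 m is -0.8.

Request:
send_path(
  offsets="0,0,0,0,0,0,0.5;0,0,0,0,0,0,0.55;0,0,0,0,0,0,0.6;0,0,0,0,0,0,0.7;0,0,0,0,0,0,0.7;0,0,0,0,0,-0.4,0.7;0,0,0,0,0,-0.8,0.8;0,0,0,0,0,-0.9,0.8;0,0,0,0,0,-0.9,0.8;0,0,0,0,0,-0.6,0.8",
)

```text
t: 40.4
tool_pos: [0.3929, 0.3136, 0.201]
eef_rot: [-179.9, -0.1, 0.2]
contact_force: [0.7, 0.4, -0.3]
grip_width: 0.798
grasp_force: 0.0
```

Request:
send_path(
  offsets="0,0,0,0,0.4,0,0.8;0,0,0,0,0.8,0,0.8;0,0,0,0,0.8,0,0.8;0,0,0,0,0.4,0,0.8;0,0,0,0,0,0,0.8;0,0,0,0,0,0,0.8",
)

```text
t: 41.0
tool_pos: [0.3932, 0.1933, 0.1977]
eef_rot: [-180.0, -0.0, 0.2]
contact_force: [-0.5, -0.6, 0.2]
grip_width: 0.801
grasp_force: 0.0
```

```bash
python3 - <<'E'
from h import *
s=get_state();p=get_image("wrist");b=get_image("scene")
cv2.imwrite("pics/w10.png",np.hstack([cv2.resize(p["frame"],(400,300),interpolation=cv2.INTER_CUBIC),cv2.resize(b["frame"][130:320,130:383],(400,300),interpolation=cv2.INTER_CUBIC)]))
E
```

```text
(no output)
```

View pics/w10.png

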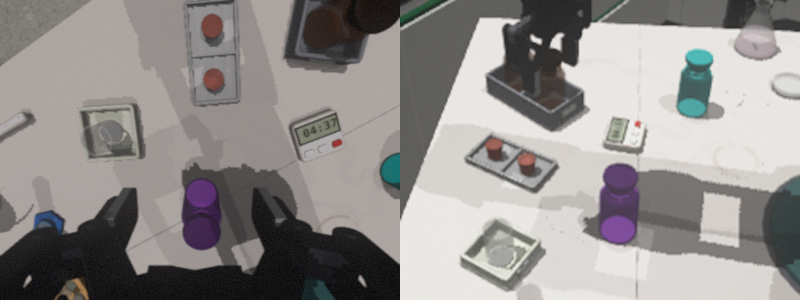

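The final view shows the beaker upright in the white tray (110,132) and both stoppers in their bays. The bottles stand in the carrier, the timer and flask haven't moved, and the gripper is clear and empty.

```bash
python3 -c "
from station import finish_job
print(finish_job())"
```

```text
the job is handed in; nothing more can be done
None
```

Job handed in at about 41 s: both amber bottles, both stoppers and the beaker stand upright and released in their bays, with the flask and timer left where they stood.

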